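Stock the spice carousel and present the new jar

TASK

Put the round spice jar standing on the worktop into the empty steel sleeve of the spice carousel: lower it upright all the way to the sleeve's floor before you let go of it, and do not drop it in. Then take the wooden bar handle on top of the carousel and turn the carousel until that jar stands squarely over the wooden tongue that sticks out of the carousel's foot, and finish there holding the turntable still: the fingers are still gripping the handle when the job ends. Leave the square jar, the tin, the mug and the garlic on the worktop where they are.

Things in the scene. Friction and masses are not known exactly. Their poses are not given: they have to be found in the camera images.
- spice_jar: the loose round spice jar to store: a smooth glass cylinder with a broad tan lid, 42 to 44 mm across all the way up, 100 mm tall, about 0.1 to 0.2 kg, standing upright on the worktop; origin at the centre of its underside, z up along it. Grip it round the upper 45 mm, since the sleeve takes in its lower 40 mm.
- carousel: the carousel's fixed foot, a wooden disc 160 mm across and 9 mm thick, fixed to the worktop; origin on the turning axis at worktop level, z up. Its front is its -x axis, where a round-ended wooden tongue 24 mm wide reaches out flat on the worktop to 122 mm from the axis. Wall cabinets hang over the back of the worktop (underside 0.57 m up, fronts 0.55 m ahead of the robot's base): keep lifts low.
- sleeve_floor (a point): centre of the inner floor of the empty sleeve (22 mm over the worktop); turns with the deck and lies 70 mm from the turning axis. Its -x axis points outward from the turning axis.
- sleeve_mouth (a point): centre of the mouth of the empty sleeve, straight above its floor, 62 mm over the worktop: bore 46 mm across, 40 mm deep, wall 3.5 mm, slightly flared at the mouth (58 mm outside).
- front_spot (a point): fixed point 70 mm from the turning axis towards the tongue, 22 mm over the worktop: where the centre of the empty sleeve's floor comes to lie when that sleeve stands squarely over the tongue
- tongue_tip (a point): the tip of the tongue, on its upper face, 122 mm from the turning axis (fixed)
- handle_mid (a point): centre of the wooden bar handle, on the turning axis 103 mm over the worktop, above a thin post. The upright bar is 44 mm long (along this point's x axis), 14 mm thick (along its y axis) and 34 mm tall, from 86 to 120 mm over the worktop; it turns with the deck and points between the sleeves, 45 degrees from the direction of the empty sleeve. Pinch it from above across its 14 mm thickness.
- handle: the same bar handle as a body, rigidly joined to the deck; origin on the axis at its underside, 86 mm over the worktop, x along the bar
- square_jar: bystander: loose spice jar with a square 40 x 40 mm body and white lid, 101 mm tall, farther back; origin at the centre of its underside
- tin: bystander: loose half-height round food tin, 75 mm across, 58 mm tall; origin at the centre of its underside
- mug: bystander: loose white mug, 87 mm tall, farther back; origin at the centre of its underside
- garlic: bystander: loose garlic bulb, 60 mm across and 59 mm tall; origin at the centre of its underside
- deck (a joint): turn of the wooden deck on the foot (208 mm across, upper face 19 mm over the worktop), rad, growing anticlockwise from above; 0 or a full turn = empty sleeve over the tongue; turns endlessly, light friction (0.1 N m). Four steel sleeves stand on it a quarter turn apart, 70 mm from the axis: three hold squat lidded pots that do not come out (tops 84 mm over the worktop), one is empty.
Things that resemble listed ones, but are neither listed nor needed, are in the scene too. What is shaped like the spice_jar but black, green or purple is not meant.

How it is judged (in metres and radians):
On the way, in this order (a step that is already met when the one before it is completed fails the run):
1. the round jar is inside the empty sleeve, within 10 mm of its floor, while the fingers still hold it (horizontal distance between spice_jar and sleeve_floor below 0.006 m and z of spice_jar in the frame of sleeve_floor below 0.01 m and angle between spice_jar's own z axis and vertical below 0.15 rad and contact force between the fingers and spice_jar above 0.5 N), for 0.05 s.
2. the jar is let go and stands on the sleeve's floor, the sleeve not yet turned to the front (horizontal distance between spice_jar and sleeve_floor below 0.006 m and z of spice_jar in the frame of sleeve_floor below 0.004 m and contact force between the fingers and spice_jar below 0.2 N and horizontal distance between sleeve_floor and front_spot above 0.03 m), for 0.1 s.
At the end, for the whole second after the job is handed in: The round jar stands upright on the floor of its sleeve (within 4 mm in height and 6 mm sideways), untouched; the sleeve's centre is within 10 mm of squarely over the tongue (about 8 degrees of turn); the deck is still (under 0.05 rad/s); and the fingers still grip the bar handle with more than 2 N (horizontal distance between sleeve_floor and front_spot below 0.01 m and velocity of joint deck between -0.05 and 0.05 rad/s and contact force between the fingers and handle above 2 N and contact force between each of the arm, the fingers and spice_jar below 0.2 N and horizontal distance between spice_jar and sleeve_floor below 0.006 m and z of spice_jar in the frame of sleeve_floor between -0.004 and 0.004 m and angle between spice_jar's own z axis and vertical below 0.15 rad); the arm keeps its last pose, push and grip.
It fails at once if a bystander (square jar, tin, mug or garlic) moved by more than 30 mm (distance of any of square_jar, tin, mug, garlic from where it was at the start of the episode above 0.03 m).
It fails at once if the round jar tipped over by more than about 45 degrees (angle between spice_jar's own z axis and vertical above 0.8 rad).
It also fails if it takes over 64 s, if anything falls off the work surface, if the arm or the gripper's body presses on something with over 40 N, if the wrist force passes 120 N, or if a joint passes its speed limit or range.

ROBOT

A 7-joint arm with a two-finger parallel gripper is mounted at the origin on a cart in front of the work surface, level with it; the furniture and walls round the work are solid. World frame = base frame: x ahead of the robot, y to its left, z up, the work surface at z = 0. Lengths are in mm, angles in rad, forces in N, time in s.
With the tool pointing down it reaches from about 400 to 875 mm from the base axis. Payload 4.4 kg.
Tool frame: the origin (TCP) lies at the very end of the fingers, on their centre line; the grasp point (between the pads) lies 19 mm behind it; z points along the fingers, y is the direction in which the jaws open and shut (so a half turn about z gives the same grasp; the last joint's range is limited). The gripper opens to 85 mm and grips with 20 to 120 N. Pads are 22 mm wide; open, the fingers measure 114 mm over their backs; the gripper's body (76 mm by 85 mm) begins 54 mm behind the grasp point. The pads swing forward as they close: fully open they stand 13 mm farther back than shut.
Start: joints at [1.142, 0.628, 0.038, 1.517, -0.027, 0.996, -0.02], TCP at [230.71, -607.693, 200.813] pointing down, gripper open.
Joint ranges: [-3.06, 3.06], [-0.37, 2.12], [-1.25, 1.32], [0.18, 2.47], [-1.1, 4.24], [0.23, 1.98], [-2.94, 2.94]. Speed limits (rad/s): [2.57, 2.57, 3.14, 3.14, 3.14, 3.14, 3.14].

INTERFACE

Orientations are given as [roll, pitch, yaw] about the fixed x, y, z axes, in that order (R = Rz(yaw) Ry(pitch) Rx(roll)).
In Python, from cell import read_state, get_image, calibration, finish_job gives the robot as it stands. The module is installed in compiled form; this text tells all that it offers.
- The arm moves only by the tool apply_moves, never from a script. Its argument "increments" is a list of rows, each an object of numbers: "tx", "ty", "tz": the shift along the world's x, y, z in m; "rx", "ry", "rz": the turn, a rotation vector about the world's x, y, z in units of 5 degrees (1.0 is 5 degrees); "claw": the finger opening in m, from 0 to 0.0854. In form: [{"tx": .., "ty": .., "tz": .., "rx": .., "ry": .., "rz": .., "claw": ..}, ...]. A call has 1 to 12 rows; each row is the pose to reach, as a shift and turn from the pose commanded when the call began; what a row does not reach only later rows make up. A row lasts 1/10 s, in which the tool goes at most 50 mm and 8.59 degrees, less where a joint would pass 70% of its speed; a pose out of reach is approached as far as the arm can. A call with a gripper value outside its range is refused whole. The fingers move at their own pace and stop on an object; the grip force is fixed at half the most. Time passes only in rows, so rows that repeat a pose let the fingers close. It gives the time, the measured TCP pose, the force and the opening at its end, in the units of the state.
- read_state(): the state, without advancing time (a new reading comes with each control period).
- get_image(name): name is "scene" or "top" or "wrist"; returns the picture (420x560x3 uint8, red, green, blue); there is no depth.
- calibration(name): a dict with "camera_matrix" (3x3 intrinsics, pixels), "origin" and "attitude" of the camera in the world. Camera axes: x right, y up, looking along -z (the intrinsics and any distortion apply to the point x, -y, -z); pixel columns grow to the right and rows downward; lengths in mm; the calibration is good to about 2 mm. A picture is of the moment at which its call begins: read the wrist's pose just before it. calibration takes no time and is no camera call; for the wrist camera it gives the pose at the moment of the call.
- finish_job(): hands the job in, once; it reports no verdict.
The state is a dict: "clock": time; "qpos": joint angles; "qd": joint speeds; "tau": joint torques, N m; "eef_pos": TCP position; "tool_rot": TCP orientation; "force": force on the tool from outside, world axes, zero at the start; "torque": the same for the moment, N m; "width": finger opening in mm.
Only numpy, scipy, OpenCV 4.12 (cv2) and the standard library are available. Lean on these libraries where they do the work, as an engineer would, in place of code of your own. Each camera call takes 0.05 s, during which the arm holds its last target. There are 200 camera calls.

## Working session

There is one attempt and no reset: what is moved stays moved. The work goes in short steps, Python scripts to look and compute and a tool call to move; the robot and the scene stay as the last step left them, time stands still between calls to the robot, and variables do not carry over. Pictures are saved under pics/ and viewed, about 8 in all and at most 12, crops included, and the job is handed in when it is done.

Besides the shell and the picture viewer there is one more tool, called after ">>>" as name(argument=value, ...) on one line, values as JSON. apply_moves: Moves the arm, as the interface text tells. Its arguments: {"type":"object","properties":{"increments":{"type":"array"}},"required":["increments"]}

```bash
mkdir -p pics; python3 - <<'E'
from cell import *
import cv2,numpy as np
for n in("scene","top"):
    im=get_image(n);cv2.imwrite(f"pics/{n}0.png",im[:,:,::-1])
    print(n,calibration(n))
print(read_state())
E
```

```text
scene {'camera_matrix': array([[402.45439231,   0.        , 284.17672673],
       [  0.        , 402.45439231, 206.36125306],
       [  0.        ,   0.        ,   1.        ]]), 'origin': array([-20.61976206, 661.93698976, 488.93163328]), 'attitude': array([ 1.14233303, -0.00310077, -2.52592448])}
top {'camera_matrix': array([[496.15031025,   0.        , 268.47833791],
       [  0.        , 496.15031025, 203.04561396],
       [  0.        ,   0.        ,   1.        ]]), 'origin': array([ 228.77135426,  -76.08562777, 1380.37368675]), 'attitude': array([ 0.2045542 ,  0.00547152, -1.5277323 ])}
{'clock': 0.1, 'qpos': array([ 1.14216964,  0.62926717,  0.03842253,  1.51826818, -0.02700116,
        0.99630572, -0.01997213]), 'qd': array([-0.00120436, -0.0029015 ,  0.00157414, -0.00183103,  0.00133625,
        0.00115313, -0.00186288]), 'tau': array([ 2.84104499e-03, -5.64534187e+01,  1.23084571e+00, -1.93977034e+01,
        1.14080802e-02,  5.40000445e-03, -6.60683327e-06]), 'eef_pos': array([ 230.5187243 , -607.09087889,  199.97185568]), 'tool_rot': array([-3.13986138e+00,  4.22207237e-06,  3.62871905e-01]), 'force': array([-0.52075502,  0.56789681,  0.09728599]), 'torque': array([0.01397802, 0.04877646, 0.00088281]), 'width': 85.13124620826548}
```

View pics/scene0.png

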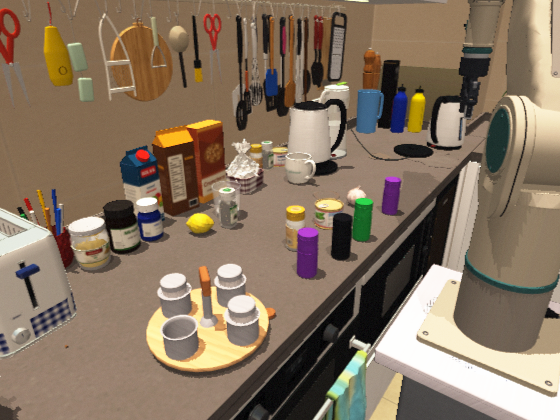

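View pics/top0.png

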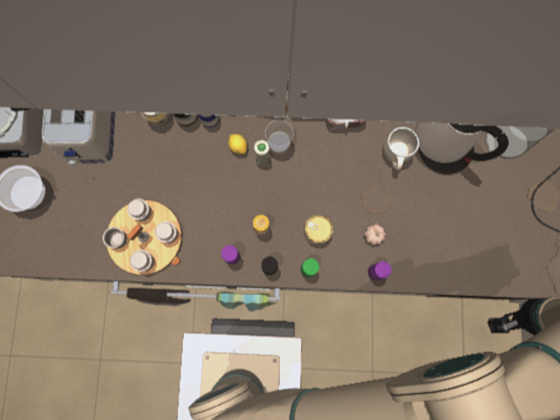

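The scene view shows the jar (tan lid) at about (296,215) and the carousel at about (208,325), with the empty sleeve at (181,335) and the tongue at (270,313). In the top view they are at: jar (261,223), carousel (144,237), empty sleeve (115,238), tongue tip (176,260). Next I'll zoom in.

```bash
python3 - <<'E'
import cv2,numpy as np
t=cv2.imread("pics/top0.png")[190:285,95:285];s=cv2.imread("pics/scene0.png")[190:370,140:320]
cv2.imwrite("pics/topc.png",cv2.resize(t,None,fx=4,fy=4,interpolation=cv2.INTER_CUBIC))
cv2.imwrite("pics/scc.png",cv2.resize(s,None,fx=3.3333,fy=3.3333,interpolation=cv2.INTER_CUBIC))
E
```

```text
(no output)
```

View pics/topc.png

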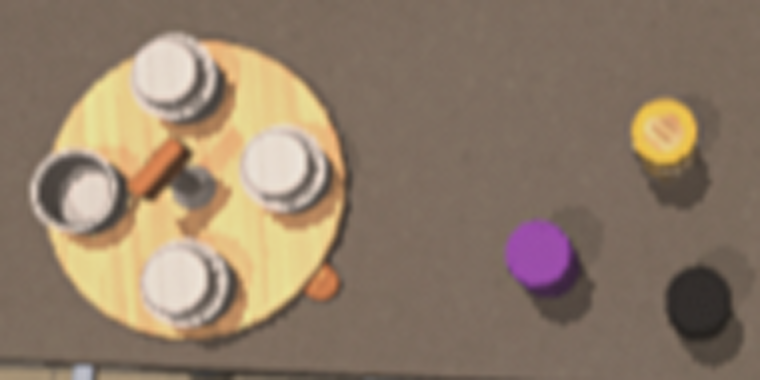

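View pics/scc.png

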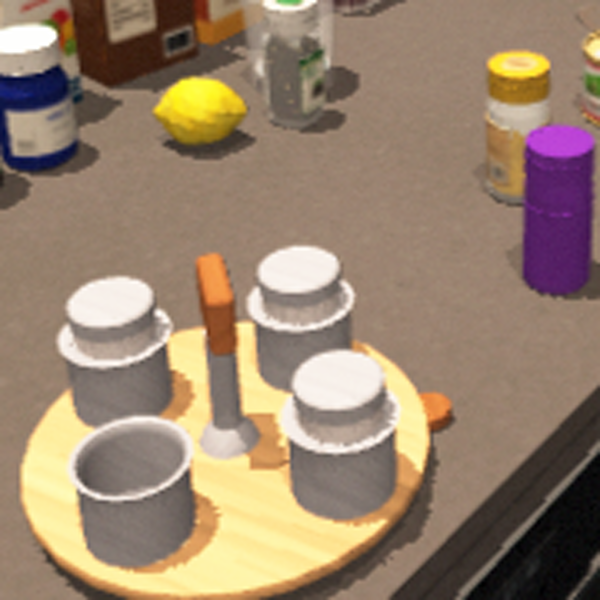

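```bash
cat > h.py <<'E'
import numpy as np,cv2
from cell import *
from scipy.spatial.transform import Rotation as R
def ray(c,p):
    K=c["camera_matrix"];d=np.linalg.solve(K,[p[0],p[1],1])*[1,-1,-1]
    return np.array(c["origin"]),R.from_euler('xyz',c["attitude"]).apply(d)
def atz(c,p,z):
    o,d=ray(c,p);return o+d*(z-o[2])/d[2]
def tri(*cp):
    A=np.zeros((3,3));b=np.zeros(3);L=[]
    for c,p in cp:
        o,d=ray(c,p);d/=np.linalg.norm(d);P=np.eye(3)-np.outer(d,d);A+=P;b+=P@o;L.append((o,P))
    x=np.linalg.solve(A,b);return x,[np.linalg.norm(P@(x-o)) for o,P in L]
def proj(c,X):
    q=R.from_euler('xyz',c["attitude"]).inv().apply(np.array(X)-c["origin"])*[1,-1,-1];q=q@c["camera_matrix"].T;return q[...,:2]/q[...,2:]
E
python3 - <<'E'
from h import *
T=calibration("top");S=calibration("scene")
t=lambda u,v:(95+u/4-.4,190+v/4-.4)
s=lambda u,v:(140+u/3.3333-.35,190+v/3.3333-.35)
print("jar lid",tri((T,t(665,131)),(S,s(519,62))),atz(T,t(665,131),100),atz(S,s(519,62),100))
print("mouth",tri((T,t(78,192)),(S,s(132,457))),atz(T,t(78,192),62))
print("deck",atz(T,t(196,189),19),atz(S,s(226,461),19))
P=[atz(T,t(*p),84) for p in((165,73),(277,161),(178,279))];P.append(atz(T,t(78,192),62))
print("pots",np.round(P,1));c=(P[0]+P[2])/2;c2=(P[1]+P[3])/2;print(c,c2)
print("bar ends",atz(T,t(138,190),118),atz(T,t(180,147),118),atz(T,t(159,168),120))
print("tongue",atz(T,t(325,282),9),tri((T,t(325,282)),(S,s(440,408))))
print(read_state()["eef_pos"])
E
```

```text
jar lid (array([441.98201261, -39.65347638, 100.46559008]), [np.float64(0.6189967032514452), np.float64(0.6189967032513733)]) [441.50976544 -39.94162907 100.        ] [443.18646757 -40.37093128 100.        ]
mouth (array([391.79574558, 354.38584069,  59.59574486]), [np.float64(2.0657216239490883), np.float64(2.065721623949052)]) [389.89286624 352.16544372  62.        ]
deck [400.68939534 284.65719535  19.        ] [392.05956485 300.57869413  19.        ]
pots [[469.3 295.5  84. ]
 [413.3 215.7  84. ]
 [333.  273.6  84. ]
 [389.9 352.2  62. ]]
[401.13259439 284.53359582  84.        ] [401.60368125 283.91234191  73.        ]
bar ends [385.96728047 295.58936124 118.        ] [414.91781668 271.3048638  118.        ] [400.46212259 282.93549501 120.        ]
tongue [341.30043849 192.16549203   9.        ] (array([340.14653509, 192.01378989,   5.36942522]), [np.float64(1.664741332317364), np.float64(1.6647413323174682)])
[ 230.5187243  -607.09087889  199.97185568]
```

>>> apply_moves(increments=[{"tx": 0.017,"ty": 0.045,"rz": 1.3,"claw": 0.075},{"tx": 0.034,"ty": 0.09,"rz": 2.6,"claw": 0.075},{"tx": 0.051,"ty": 0.135,"rz": 3.9,"claw": 0.075},{"tx": 0.068,"ty": 0.18,"rz": 5.2,"claw": 0.075},{"tx": 0.085,"ty": 0.225,"rz": 6.5,"claw": 0.075},{"tx": 0.102,"ty": 0.27,"rz": 7.8,"claw": 0.075},{"tx": 0.119,"ty": 0.315,"rz": 9.1,"claw": 0.075},{"tx": 0.136,"ty": 0.36,"rz": 10.4,"claw": 0.075},{"tx": 0.153,"ty": 0.405,"rz": 11.7,"claw": 0.075},{"tx": 0.17,"ty": 0.45,"rz": 13,"claw": 0.075},{"tx": 0.18,"ty": 0.49,"rz": 14.3,"claw": 0.075},{"tx": 0.19,"ty": 0.53,"rz": 15.7,"claw": 0.075}])

```text
$.increments[0]: bad value
```

```bash
python3 - <<'E'
from h import *
s=read_state();print(s["eef_pos"],s["tool_rot"],s["qpos"])
c=calibration("wrist");im=get_image("wrist");cv2.imwrite("pics/w1.png",im[:,:,::-1]);print(c)
np.save("w1.npy",c,allow_pickle=True)
print(proj(c,[442,-39.8,100]))
E
```

```text
[ 230.5187243  -607.09087889  199.97185568] [-3.13986138e+00  4.22207237e-06  3.62871905e-01] [ 1.14216964  0.62926717  0.03842253  1.51826818 -0.02700116  0.99630572
 -0.01997213]
{'camera_matrix': array([[338.6771861 ,   0.        , 276.27783048],
       [  0.        , 338.6771861 , 206.06501198],
       [  0.        ,   0.        ,   1.        ]]), 'origin': array([ 292.72376793, -584.16613   ,  374.57808392]), 'attitude': array([-0.26604294,  0.00125111, -1.20783349])}
[-590.67993482 -542.7132325 ]
```

View pics/w1.png

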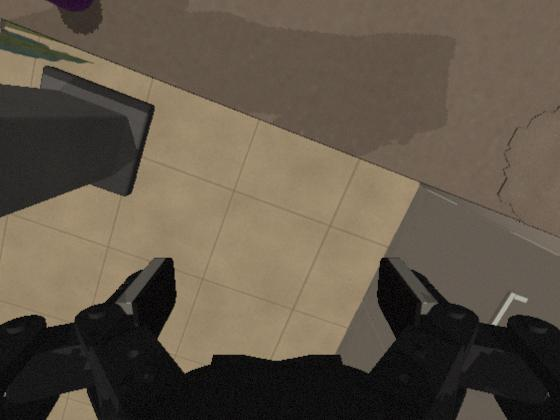

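The move call was refused, so this picture only shows the start pose: floor and the worktop's edge. I'll fill in every key and try again.

>>> apply_moves(increments=[{"tx": 0.017,"ty": 0.045,"tz": 0,"rx": 0,"ry": 0,"rz": 1.3,"claw": 0.075},{"tx": 0.034,"ty": 0.09,"tz": 0,"rx": 0,"ry": 0,"rz": 2.6,"claw": 0.075},{"tx": 0.051,"ty": 0.135,"tz": 0,"rx": 0,"ry": 0,"rz": 3.9,"claw": 0.075},{"tx": 0.068,"ty": 0.18,"tz": 0,"rx": 0,"ry": 0,"rz": 5.2,"claw": 0.075},{"tx": 0.085,"ty": 0.225,"tz": 0,"rx": 0,"ry": 0,"rz": 6.5,"claw": 0.075},{"tx": 0.102,"ty": 0.27,"tz": 0,"rx": 0,"ry": 0,"rz": 7.8,"claw": 0.075},{"tx": 0.119,"ty": 0.315,"tz": 0,"rx": 0,"ry": 0,"rz": 9.1,"claw": 0.075},{"tx": 0.136,"ty": 0.36,"tz": 0,"rx": 0,"ry": 0,"rz": 10.4,"claw": 0.075},{"tx": 0.153,"ty": 0.405,"tz": 0,"rx": 0,"ry": 0,"rz": 11.7,"claw": 0.075},{"tx": 0.17,"ty": 0.45,"tz": 0,"rx": 0,"ry": 0,"rz": 13,"claw": 0.075},{"tx": 0.18,"ty": 0.49,"tz": 0,"rx": 0,"ry": 0,"rz": 14.3,"claw": 0.075},{"tx": 0.19,"ty": 0.53,"tz": 0,"rx": 0,"ry": 0,"rz": 15.7,"claw": 0.075}])

```text
clock: 1.35
eef_pos: [421.0, -75.9, 200.9]
tool_rot: [3.141, 0.0, 1.738]
force: [0.5, 0.6, -0.0]
width: 74.8
```

```bash
python3 - <<'E'
from h import *
s=read_state();print(s["eef_pos"],s["tool_rot"],s["qpos"].round(3))
c=calibration("wrist");im=get_image("wrist");cv2.imwrite("pics/w1.png",im[:,:,::-1])
print(c["origin"],c["attitude"],proj(c,[442,-39.8,100]))
hsv=cv2.cvtColor(im,cv2.COLOR_RGB2HSV);m=cv2.inRange(hsv,(12,110,110),(32,255,255))
n,l,st,ce=cv2.connectedComponentsWithStats(m)
for i in np.argsort(-st[1:,4])[:4]+1:
    print(st[i],ce[i],atz(c,ce[i],100))
E
```

```text
[420.98123468 -75.90883507 200.89534574] [3.14131185e+00 1.65749231e-04 1.73805131e+00] [ 0.432  0.337 -0.416  2.094  0.198  0.747  0.057]
[409.8172468  -10.69291037 375.48262443] [-0.26667438 -0.00039364  0.16745227] [309.28220731 157.07595811]
[ 242  262   70   65 2928] [274.81830601 295.84596995] [ 435.26025643 -168.52174373  100.        ]
[ 284  126   54   56 1921] [310.66840187 153.33263925] [442.52587899 -36.64893697 100.        ]
[ 521   76   39   58 1700] [543.40470588 108.19294118] [615.15692492  28.10990746 100.        ]
[301 147  15  13  44] [308.15909091 152.68181818] [440.42454643 -36.47345058 100.        ]
```

View pics/w1.png

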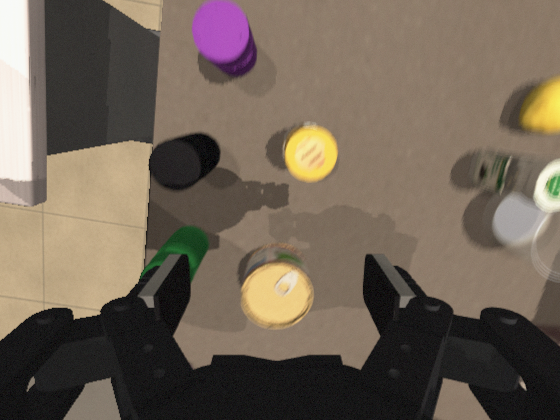

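The wrist view shows the jar's lid at (311,154), which puts it at about (442.5,-37.5). That agrees with the two-view fix (442,-39.7, z 100.5). The area around the jar is clear.

>>> apply_moves(increments=[{"tx": 0.0215,"ty": 0.0395,"tz": 0,"rx": 0,"ry": 0,"rz": 0,"claw": 0.075},{"tx": 0.0215,"ty": 0.0395,"tz": -0.04,"rx": 0,"ry": 0,"rz": 0,"claw": 0.075},{"tx": 0.0215,"ty": 0.0395,"tz": -0.08,"rx": 0,"ry": 0,"rz": 0,"claw": 0.075},{"tx": 0.0215,"ty": 0.0395,"tz": -0.08,"rx": 0,"ry": 0,"rz": 0,"claw": 0.075},{"tx": 0.0215,"ty": 0.0395,"tz": -0.08,"rx": 0,"ry": 0,"rz": 0,"claw": 0.075}])

```text
clock: 1.9
eef_pos: [441.9, -38.3, 120.9]
tool_rot: [-3.14, -0.0, 1.733]
force: [0.0, -0.0, 0.7]
width: 75.2
```

```bash
python3 - <<'E'
from h import *
s=read_state();print(s["eef_pos"],s["tool_rot"])
c=calibration("wrist");im=get_image("wrist");cv2.imwrite("pics/w2.png",im[:,:,::-1])
print(c["origin"],proj(c,[442,-39.8,100]))
hsv=cv2.cvtColor(im,cv2.COLOR_RGB2HSV);m=cv2.inRange(hsv,(12,110,110),(32,255,255))
n,l,st,ce=cv2.connectedComponentsWithStats(m)
for i in np.argsort(-st[1:,4])[:4]+1:
    print(st[i],ce[i],atz(c,ce[i],100),atz(c,st[i][:2]+(st[i][2:4]-1)/2,100))
E
```

```text
[441.85398484 -38.27170347 120.94010388] [-3.14000742e+00 -3.82396931e-04  1.73267269e+00]
[431.38036866  26.93917462 295.54998389] [276.27630526 228.65544274]
[ 242  171   71   90 4286] [277.10709286 220.31451237] [441.63619744 -34.45763768 100.        ] [441.07934448 -31.46410015 100.        ]
[547 136  13  44 374] [554.4171123  160.35294118] [593.53466803  27.18065372 100.        ] [592.11710716  28.61114491 100.        ]
[216 342  63  19 320] [247.44375 350.375  ] [ 436.77248197 -128.8396143   100.        ] [ 436.54491046 -129.3804174   100.        ]
[230 309  53  19 129] [257.17829457 313.42635659] [439.11304725 -99.68524006 100.        ] [ 438.84895491 -103.18771727  100.        ]
```

>>> apply_moves(increments=[{"tx": 0,"ty": 0,"tz": -0.03,"rx": 0,"ry": 0,"rz": 0,"claw": 0.075},{"tx": 0,"ty": 0,"tz": -0.061,"rx": 0,"ry": 0,"rz": 0,"claw": 0.075},{"tx": 0,"ty": 0,"tz": -0.061,"rx": 0,"ry": 0,"rz": 0,"claw": 0.075},{"tx": 0,"ty": 0,"tz": -0.061,"rx": 0,"ry": 0,"rz": 0,"claw": 0.03},{"tx": 0,"ty": 0,"tz": -0.061,"rx": 0,"ry": 0,"rz": 0,"claw": 0.03},{"tx": 0,"ty": 0,"tz": -0.061,"rx": 0,"ry": 0,"rz": 0,"claw": 0.03},{"tx": 0,"ty": 0,"tz": -0.061,"rx": 0,"ry": 0,"rz": 0,"claw": 0.03},{"tx": 0,"ty": 0,"tz": -0.061,"rx": 0,"ry": 0,"rz": 0,"claw": 0.03},{"tx": 0,"ty": 0,"tz": -0.061,"rx": 0,"ry": 0,"rz": 0,"claw": 0.03}])

```text
clock: 2.85
eef_pos: [443.7, -38.5, 62.1]
tool_rot: [3.138, 0.001, 1.732]
force: [-2.3, 0.1, 10.6]
width: 39.8
```

>>> apply_moves(increments=[{"tx": 0,"ty": 0,"tz": 0.01,"rx": 0,"ry": 0,"rz": 0,"claw": 0.03},{"tx": 0,"ty": 0,"tz": 0.04,"rx": 0,"ry": 0,"rz": 0,"claw": 0.03},{"tx": 0,"ty": 0,"tz": 0.08,"rx": 0,"ry": 0,"rz": 0,"claw": 0.03},{"tx": 0,"ty": 0,"tz": 0.12,"rx": 0,"ry": 0,"rz": 0,"claw": 0.03},{"tx": 0,"ty": 0,"tz": 0.15,"rx": 0,"ry": 0,"rz": 0,"claw": 0.03},{"tx": 0,"ty": 0,"tz": 0.15,"rx": 0,"ry": 0,"rz": 0,"claw": 0.03},{"tx": 0,"ty": 0,"tz": 0.15,"rx": 0,"ry": 0,"rz": 0,"claw": 0.03}])

```text
clock: 3.55
eef_pos: [442.3, -38.5, 211.0]
tool_rot: [3.14, 0.001, 1.732]
force: [-0.4, -0.5, -2.9]
width: 39.6
```

```bash
python3 - <<'E'
from h import *
s=read_state();print(s["eef_pos"],s["tool_rot"],s["force"],s["width"])
c=calibration("wrist");im=get_image("wrist");sc=get_image("scene")
a=im[150:420,140:420];b=sc[100:320,200:420]
h=540
o=np.hstack([cv2.resize(a,(400,386)),cv2.resize(b,(386,386))])
cv2.imwrite("pics/w3.png",o[:,:,::-1])
print(proj(c,s["eef_pos"]+[0,0,41]),proj(calibration("scene"),s["eef_pos"]))
E
```

```text
[442.27833965 -38.49306646 210.99324221] [3.13955368e+00 1.04140431e-03 1.73238657e+00] [-0.43925716 -0.54343663 -2.9191546 ] 39.55712140687045
[276.58529929 272.35445606] [295.96224399 162.50920167]
```

View pics/w3.png

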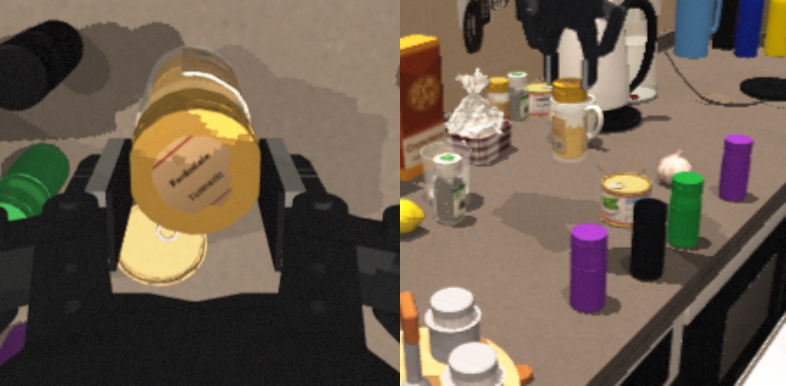

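The jar hangs upright between the pads with its lid centred across the jaws, and the lid centre is about 1.7 mm ahead (+y) of the TCP. Nothing else moved. I'll carry it over and view the sleeve from close by.

>>> apply_moves(increments=[{"tx": -0.004,"ty": 0.025,"tz": 0,"rx": 0,"ry": 0,"rz": 0,"claw": 0.03},{"tx": -0.01,"ty": 0.065,"tz": 0,"rx": 0,"ry": 0,"rz": 0,"claw": 0.03},{"tx": -0.016,"ty": 0.105,"tz": 0,"rx": 0,"ry": 0,"rz": 0,"claw": 0.03},{"tx": -0.022,"ty": 0.145,"tz": 0,"rx": 0,"ry": 0,"rz": 0,"claw": 0.03},{"tx": -0.028,"ty": 0.185,"tz": 0,"rx": 0,"ry": 0,"rz": 0,"claw": 0.03},{"tx": -0.034,"ty": 0.225,"tz": 0,"rx": 0,"ry": 0,"rz": 0,"claw": 0.03},{"tx": -0.04,"ty": 0.265,"tz": 0,"rx": 0,"ry": 0,"rz": 0,"claw": 0.03},{"tx": -0.046,"ty": 0.3,"tz": 0,"rx": 0,"ry": 0,"rz": 0,"claw": 0.03},{"tx": -0.05,"ty": 0.318,"tz": 0,"rx": 0,"ry": 0,"rz": 0,"claw": 0.03},{"tx": -0.05,"ty": 0.318,"tz": 0,"rx": 0,"ry": 0,"rz": 0,"claw": 0.03},{"tx": -0.05,"ty": 0.318,"tz": 0,"rx": 0,"ry": 0,"rz": 0,"claw": 0.03}])

```text
clock: 4.75
eef_pos: [391.3, 278.8, 208.5]
tool_rot: [-3.139, 0.002, 1.734]
force: [0.3, -0.3, -1.3]
width: 39.6
```

```bash
python3 - <<'E'
from h import *
s=read_state();print(s["eef_pos"],s["tool_rot"],s["qpos"].round(3))
c=calibration("wrist");im=get_image("wrist");np.save("w4.npy",c,allow_pickle=True)
cv2.imwrite("pics/w4raw.png",im[:,:,::-1])
p=proj(c,[[390.5,353,62],[401,284.3,120],[469.3,295.5,84]]);print(p)
cv2.imwrite("pics/w4.png",cv2.resize(im[60:340,100:460],(771,600),interpolation=cv2.INTER_CUBIC)[:,:,::-1])
E
```

```text
[391.3303203  278.82986586 208.5424826 ] [-3.13871090e+00  1.91581225e-03  1.73386660e+00] [-0.319  0.414 -0.496  1.953  0.26   0.84  -0.792]
[[289.10733456 105.04901089]
 [289.68573238 194.3046556 ]
 [365.19800733 185.13100423]]
```

View pics/w4.png

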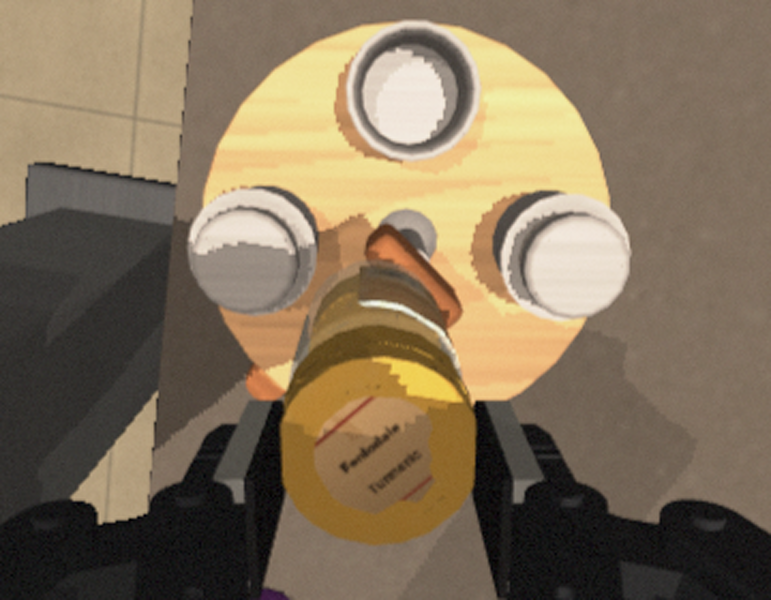

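The sleeve mouth is centred at crop (413,90), the lid at (378,448), the handle bar at about (413,275) and the tongue at (265,383).

```bash
python3 - <<'E'
from h import *
c=np.load("w4.npy",allow_pickle=True).item();T=calibration("top");S=calibration("scene")
w=lambda u,v:(100+u/2.1417-.25,60+v/2.1417-.25)
m=w(413.5,90.5)
print("mouth",atz(c,m,62),tri((T,(114.1,237.6)),(c,m)),tri((T,(114.1,237.6)),(c,m),(S,(179.25,326.75))))
e=np.array([391.33,278.83,208.54])
for h in(38,41):print("lid-tcp",atz(c,w(378,448),e[2]+h)-e)
print("pot R",atz(c,w(577,264),84),"bar mid",atz(c,w(415,272),120),"ends",atz(c,w(380,242),120),atz(c,w(453,303),120))
print("tongue",atz(c,w(265,383),9))
E
```

```text
mouth [393.36511704 356.15065693  62.        ] (array([392.91088953, 357.0394632 ,  46.07214188]), [np.float64(1.1121641071422999), np.float64(1.1121641071422799)]) (array([392.44486743, 355.01623644,  59.25229109]), [np.float64(2.8305707152096056), np.float64(1.6031854344651777), np.float64(1.3922221656423863)])
lid-tcp [3.25072141e-02 1.85324660e-01 3.80000000e+01]
lid-tcp [-0.19580325  1.62374135 41.        ]
pot R [472.36277679 297.96918751  84.        ] bar mid [402.93687961 290.85604749 120.        ] ends [388.3220678  299.81015046 120.        ] [419.05978605 281.50488108 120.        ]
tongue [341.83651336 193.47338774   9.        ]
```

>>> apply_moves(increments=[{"tx": 0.001,"ty": 0.03,"tz": 0,"rx": 0,"ry": 0,"rz": 0,"claw": 0.03},{"tx": 0.001,"ty": 0.06,"tz": 0,"rx": 0,"ry": 0,"rz": 0,"claw": 0.03},{"tx": 0.001,"ty": 0.0755,"tz": 0,"rx": 0,"ry": 0,"rz": 0,"claw": 0.03},{"tx": 0.001,"ty": 0.0755,"tz": -0.03,"rx": 0,"ry": 0,"rz": 0,"claw": 0.03},{"tx": 0.001,"ty": 0.0755,"tz": -0.06,"rx": 0,"ry": 0,"rz": 0,"claw": 0.03},{"tx": 0.001,"ty": 0.0755,"tz": -0.07,"rx": 0,"ry": 0,"rz": 0,"claw": 0.03},{"tx": 0.001,"ty": 0.0755,"tz": -0.07,"rx": 0,"ry": 0,"rz": 0,"claw": 0.03},{"tx": 0.001,"ty": 0.0755,"tz": -0.07,"rx": 0,"ry": 0,"rz": 0,"claw": 0.03}])

```text
clock: 5.6
eef_pos: [393.9, 355.3, 140.6]
tool_rot: [3.141, -0.0, 1.732]
force: [-0.7, -0.3, -0.7]
width: 39.8
```

```bash
python3 - <<'E'
from h import *
s=read_state();print(s["eef_pos"],s["tool_rot"],s["force"])
im=get_image("wrist");sc=get_image("scene");S=calibration("scene")
print(proj(S,[392.5,355.5,62]))
a=cv2.resize(im[100:310,170:380],(400,400),interpolation=cv2.INTER_CUBIC);b=cv2.resize(sc[260:380,130:250],(400,400),interpolation=cv2.INTER_CUBIC)
cv2.imwrite("pics/w5.png",np.hstack([a,b])[:,:,::-1])
E
```

```text
[393.8809798  355.25871336 140.60749224] [ 3.14069984e+00 -4.19370723e-04  1.73210162e+00] [-0.65891031 -0.29222355 -0.69565125]
[179.55948024 325.99746038]
```

View pics/w5.png

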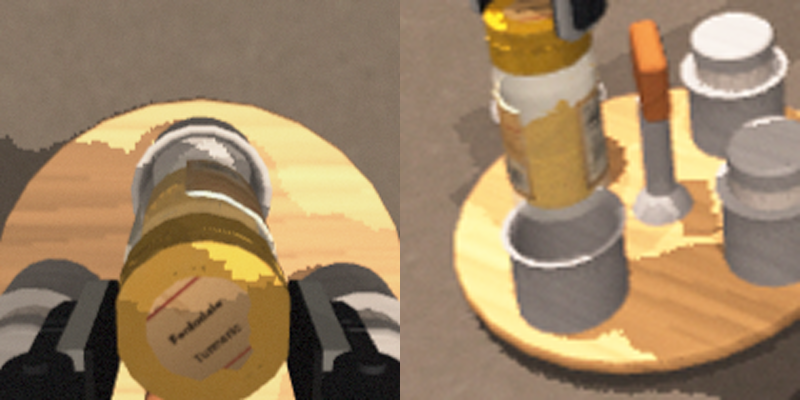

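```bash
python3 - <<'E'
from h import *
S=calibration("scene");c=calibration("wrist");e=read_state()["eef_pos"]
fs=lambda p:((p-[130,260])*400/120+[400,0]).round(1);fw=lambda p:((p-[170,100])*400/210).round(1)
j=e+[0,1,-62]
th=np.linspace(0,2*np.pi,400)
def box(c,ctr,r,f):
    p=f(proj(c,ctr+np.c_[r*np.cos(th),r*np.sin(th),0*th]));return p.min(0),p.max(0)
print("jar base S",box(S,j,21.5,fs),"W",box(c,j,21.5,fw))
for m in([392.5,355.5,62],[394,356.5,62]):print("rim S",box(S,np.array(m),29,fs),"W",box(c,np.array(m),29,fw))
print("lid W",box(c,j+[0,0,100],21.5,fw))
E
```

```text
jar base S (array([507.9, 160.5]), array([604.6, 223.1])) W (array([146. , 147.8]), array([259.1, 256.8]))
rim S (array([500.2, 178.8]), array([628.9, 264.8])) W (array([126.7, 123.9]), array([269.4, 262.1]))
rim S (array([496.3, 178.7]), array([625.1, 264.7])) W (array([130.7, 122. ]), array([273.5, 260.4]))
lid W (array([110.4, 229.2]), array([296.8, 400.4]))
```

>>> apply_moves(increments=[{"tx": -0.001,"ty": -0.001,"tz": -0.005,"rx": 0,"ry": 0,"rz": 0,"claw": 0.03},{"tx": -0.001,"ty": -0.001,"tz": -0.01,"rx": 0,"ry": 0,"rz": 0,"claw": 0.03},{"tx": -0.001,"ty": -0.001,"tz": -0.015,"rx": 0,"ry": 0,"rz": 0,"claw": 0.03},{"tx": -0.001,"ty": -0.001,"tz": -0.019,"rx": 0,"ry": 0,"rz": 0,"claw": 0.03},{"tx": -0.001,"ty": -0.001,"tz": -0.023,"rx": 0,"ry": 0,"rz": 0,"claw": 0.03},{"tx": -0.001,"ty": -0.001,"tz": -0.023,"rx": 0,"ry": 0,"rz": 0,"claw": 0.03}])

```text
clock: 6.3
eef_pos: [392.7, 354.6, 116.5]
tool_rot: [3.141, -0.0, 1.733]
force: [1.0, 0.2, -0.8]
width: 39.4
```

No contact force yet. Going on down.

>>> apply_moves(increments=[{"tx": 0,"ty": 0,"tz": -0.004,"rx": 0,"ry": 0,"rz": 0,"claw": 0.03},{"tx": 0,"ty": 0,"tz": -0.008,"rx": 0,"ry": 0,"rz": 0,"claw": 0.03},{"tx": 0,"ty": 0,"tz": -0.012,"rx": 0,"ry": 0,"rz": 0,"claw": 0.03},{"tx": 0,"ty": 0,"tz": -0.015,"rx": 0,"ry": 0,"rz": 0,"claw": 0.03},{"tx": 0,"ty": 0,"tz": -0.015,"rx": 0,"ry": 0,"rz": 0,"claw": 0.03}])

```text
clock: 6.8
eef_pos: [391.9, 354.0, 101.2]
tool_rot: [-3.141, 0.001, 1.733]
force: [0.8, 1.1, -1.9]
width: 39.6
```

>>> apply_moves(increments=[{"tx": 0,"ty": 0,"tz": -0.004,"rx": 0,"ry": 0,"rz": 0,"claw": 0.03},{"tx": 0,"ty": 0,"tz": -0.008,"rx": 0,"ry": 0,"rz": 0,"claw": 0.03},{"tx": 0,"ty": 0,"tz": -0.012,"rx": 0,"ry": 0,"rz": 0,"claw": 0.03},{"tx": 0,"ty": 0,"tz": -0.014,"rx": 0,"ry": 0,"rz": 0,"claw": 0.03},{"tx": 0,"ty": 0,"tz": -0.014,"rx": 0,"ry": 0,"rz": 0,"claw": 0.03}])

```text
clock: 7.3
eef_pos: [391.9, 354.1, 87.4]
tool_rot: [-3.141, 0.0, 1.733]
force: [0.2, 0.9, -2.4]
width: 39.3
```

>>> apply_moves(increments=[{"tx": 0,"ty": 0,"tz": -0.002,"rx": 0,"ry": 0,"rz": 0,"claw": 0.03},{"tx": 0,"ty": 0,"tz": -0.003,"rx": 0,"ry": 0,"rz": 0,"claw": 0.03},{"tx": 0,"ty": 0,"tz": -0.003,"rx": 0,"ry": 0,"rz": 0,"claw": 0.03}])

```text
clock: 7.6
eef_pos: [392.0, 354.2, 84.7]
tool_rot: [-3.141, 0.0, 1.733]
force: [-0.5, -0.1, -1.5]
width: 39.5
```

>>> apply_moves(increments=[{"tx": 0,"ty": 0,"tz": -0.001,"rx": 0,"ry": 0,"rz": 0,"claw": 0.03},{"tx": 0,"ty": 0,"tz": -0.002,"rx": 0,"ry": 0,"rz": 0,"claw": 0.03},{"tx": 0,"ty": 0,"tz": -0.002,"rx": 0,"ry": 0,"rz": 0,"claw": 0.03}])

```text
clock: 7.9
eef_pos: [392.5, 355.6, 84.2]
tool_rot: [3.14, -0.002, 1.733]
force: [-2.2, 0.7, 9.6]
width: 39.9
```

Contact at TCP z 84.2, which is 62 + 22, so the jar is on the floor. Releasing with a modest opening to stay clear of the neighbours.

>>> apply_moves(increments=[{"tx": 0,"ty": 0,"tz": 0.0005,"rx": 0,"ry": 0,"rz": 0,"claw": 0.03},{"tx": 0,"ty": 0,"tz": 0.0005,"rx": 0,"ry": 0,"rz": 0,"claw": 0.044},{"tx": 0,"ty": 0,"tz": 0.0005,"rx": 0,"ry": 0,"rz": 0,"claw": 0.058},{"tx": 0,"ty": 0,"tz": 0.0005,"rx": 0,"ry": 0,"rz": 0,"claw": 0.06},{"tx": 0,"ty": 0,"tz": 0.0005,"rx": 0,"ry": 0,"rz": 0,"claw": 0.06},{"tx": 0,"ty": 0,"tz": 0.0005,"rx": 0,"ry": 0,"rz": 0,"claw": 0.06}])

```text
clock: 8.5
eef_pos: [392.2, 354.1, 83.2]
tool_rot: [-3.141, 0.0, 1.733]
force: [0.2, 0.6, 0.7]
width: 60.1
```

>>> apply_moves(increments=[{"tx": 0,"ty": 0,"tz": 0.01,"rx": 0,"ry": 0,"rz": 0,"claw": 0.06},{"tx": 0,"ty": 0,"tz": 0.03,"rx": 0,"ry": 0,"rz": 0,"claw": 0.06},{"tx": 0,"ty": 0,"tz": 0.06,"rx": 0,"ry": 0,"rz": 0,"claw": 0.06},{"tx": 0,"ty": 0,"tz": 0.09,"rx": 0,"ry": 0,"rz": 0,"claw": 0.06},{"tx": 0.005,"ty": -0.04,"tz": 0.115,"rx": 0,"ry": 0,"rz": 0,"claw": 0.06},{"tx": 0.01,"ty": -0.085,"tz": 0.115,"rx": 0,"ry": 0,"rz": 0,"claw": 0.06},{"tx": 0.01,"ty": -0.11,"tz": 0.115,"rx": 0,"ry": 0,"rz": 0,"claw": 0.06},{"tx": 0.01,"ty": -0.11,"tz": 0.115,"rx": 0,"ry": 0,"rz": 0,"claw": 0.06},{"tx": 0.01,"ty": -0.11,"tz": 0.115,"rx": 0,"ry": 0,"rz": 0,"claw": 0.06}])

```text
clock: 9.4
eef_pos: [402.6, 244.3, 199.1]
tool_rot: [3.14, -0.001, 1.732]
force: [-0.3, 0.8, 0.2]
width: 59.8
```

```bash
python3 - <<'E'
from h import *
s=read_state();print(s["eef_pos"],s["tool_rot"],s["qpos"].round(3))
c=calibration("wrist");im=get_image("wrist");np.save("w6.npy",c,allow_pickle=True)
sc=get_image("scene");cv2.imwrite("pics/sc6.png",sc[:,:,::-1])
cv2.imwrite("pics/w6raw.png",im[:,:,::-1])
cv2.imwrite("pics/w6.png",cv2.resize(im[20:300,100:460],(771,600),interpolation=cv2.INTER_CUBIC)[:,:,::-1])
E
```

```text
[402.56378943 244.31712126 199.05839302] [ 3.14037556e+00 -6.83029469e-04  1.73165311e+00] [-0.24   0.412 -0.5    1.993  0.271  0.8   -0.735]
```

View pics/w6.png

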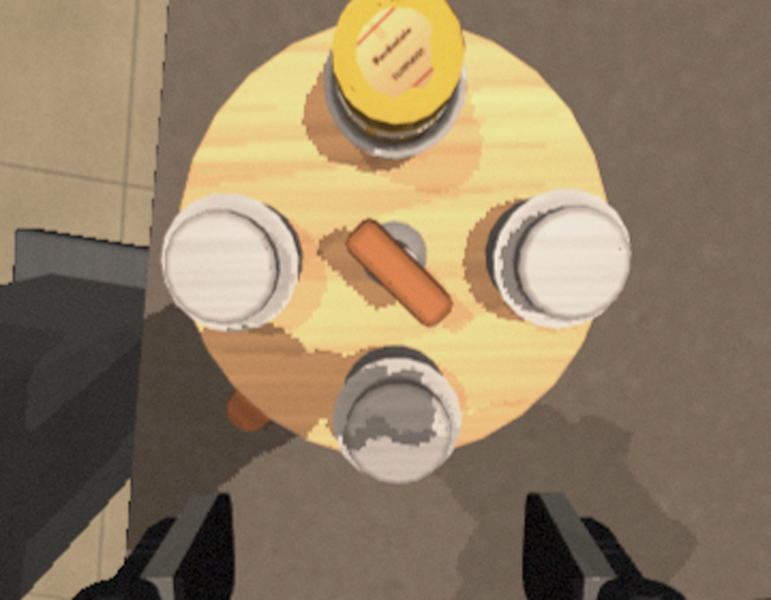

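The jar stands upright in its sleeve (lid at (398,60)). The bar's mid is at about (399,273), the pot lids are at (221,262), (574,256) and (397,430), and the tongue's end is at about (243,410).

```bash
python3 - <<'E'
from h import *
c=np.load("w6.npy",allow_pickle=True).item();w=lambda u,v:(100+u/2.1417-.25,20+v/2.1417-.25)
L=[atz(c,w(*p),z) for p,z in(((398,60),122),((221,262),84),((574,256),84),((397,430),84))]
print(np.round(L,1),(L[0]+L[3])[:2]/2,(L[1]+L[2])[:2]/2)
d=L[0]-L[3];d2=L[2]-L[1];f=lambda d:np.degrees(np.arctan2(d[1],d[0]));print("ang",f(d),f(d2)+90)
e1,e2=atz(c,w(362,230),120),atz(c,w(437,316),120);print("bar",e1,e2,(e1+e2)/2,f(e1-e2),np.linalg.norm(e1-e2))
t=atz(c,w(247,408),9);ax=np.mean([L[1],L[2]],0);print("tongue",t,f(t-ax),np.linalg.norm((t-ax)[:2]))
E
```

```text
[[391.3 353.5 122. ]
 [334.8 276.9  84. ]
 [471.4 301.5  84. ]
 [414.7 219.6  84. ]] [403.03122821 286.57449673] [403.08605429 289.1875282 ]
ang 99.91221407808378 100.18117074504356
bar [388.14149545 299.36758554 120.        ] [418.72630701 274.48026246 120.        ] [403.43390123 286.923924   120.        ] 140.86423007667614 39.43107338573684
tongue [341.26997296 195.73698577   9.        ] -123.48401646193143 112.04566832675427
```

>>> apply_moves(increments=[{"tx": 0,"ty": 0.014,"tz": 0,"rx": 0,"ry": 0,"rz": 1.5,"claw": 0.05},{"tx": 0,"ty": 0.028,"tz": 0,"rx": 0,"ry": 0,"rz": 3,"claw": 0.05},{"tx": 0.0005,"ty": 0.0425,"tz": 0,"rx": 0,"ry": 0,"rz": 4.6,"claw": 0.05},{"tx": 0.0005,"ty": 0.0425,"tz": 0,"rx": 0,"ry": 0,"rz": 6.2,"claw": 0.05},{"tx": 0.0005,"ty": 0.0425,"tz": -0.02,"rx": 0,"ry": 0,"rz": 7.8,"claw": 0.05},{"tx": 0.0005,"ty": 0.0425,"tz": -0.04,"rx": 0,"ry": 0,"rz": 9.1,"claw": 0.05},{"tx": 0.0005,"ty": 0.0425,"tz": -0.06,"rx": 0,"ry": 0,"rz": 9.1,"claw": 0.05},{"tx": 0.0005,"ty": 0.0425,"tz": -0.06,"rx": 0,"ry": 0,"rz": 9.1,"claw": 0.05},{"tx": 0.0005,"ty": 0.0425,"tz": -0.06,"rx": 0,"ry": 0,"rz": 9.1,"claw": 0.05}])

```text
clock: 10.4
eef_pos: [402.3, 288.0, 138.5]
tool_rot: [3.142, -0.001, 2.528]
force: [0.1, 0.0, 0.4]
width: 50.1
```

```bash
python3 - <<'E'
from h import *
s=read_state();print(s["eef_pos"],s["tool_rot"],s["qpos"].round(3))
im=get_image("wrist")
cv2.imwrite("pics/w7.png",cv2.resize(im,(640,480))[:,:,::-1])
print(proj(calibration("wrist"),[403,287,120])*640/560)
E
```

```text
[402.31977121 288.0101331  138.47597016] [ 3.14154294e+00 -8.64628936e-04  2.52835763e+00] [-0.236  0.571 -0.649  1.996  0.505  0.738 -0.235]
[314.81666167 261.58616638]
```

View pics/w7.png

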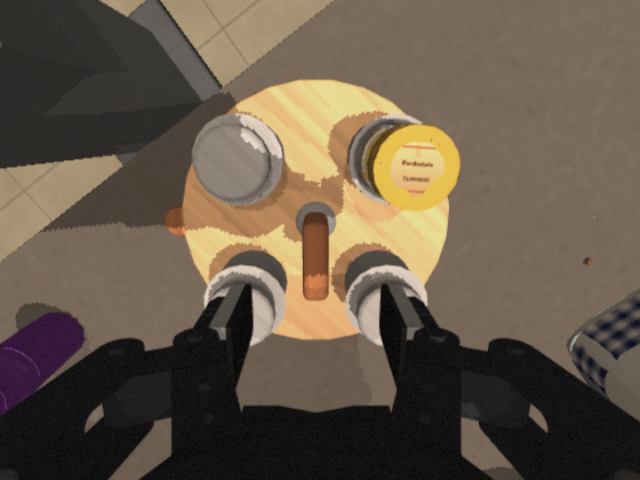

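The bar is aligned with the tool (upright in the image, x≈316, centred between the jaws), with room for both fingers. Descend and pinch.

>>> apply_moves(increments=[{"tx": 0,"ty": 0,"tz": -0.02,"rx": 0,"ry": 0,"rz": 0,"claw": 0.05},{"tx": 0,"ty": 0,"tz": -0.045,"rx": 0,"ry": 0,"rz": 0,"claw": 0.05},{"tx": 0,"ty": 0,"tz": -0.045,"rx": 0,"ry": 0,"rz": 0,"claw": 0.05},{"tx": 0,"ty": 0,"tz": -0.045,"rx": 0,"ry": 0,"rz": 0,"claw": 0.03},{"tx": 0,"ty": 0,"tz": -0.045,"rx": 0,"ry": 0,"rz": 0,"claw": 0.0},{"tx": 0,"ty": 0,"tz": -0.045,"rx": 0,"ry": 0,"rz": 0,"claw": 0.0},{"tx": 0,"ty": 0,"tz": -0.045,"rx": 0,"ry": 0,"rz": 0,"claw": 0.0},{"tx": 0,"ty": 0,"tz": -0.045,"rx": 0,"ry": 0,"rz": 0,"claw": 0.0}])

```text
clock: 11.25
eef_pos: [403.0, 286.9, 93.8]
tool_rot: [3.141, 0.0, 2.527]
force: [-1.6, 0.3, -0.2]
width: -0.2
```

The width reads about 0 on a 14 mm bar, which is suspicious. I'll check it with a numeric probe: where the lid sits in the wrist image before and after a small turn.

```bash
cat >> h.py <<'E'
def lid(im):
    m=cv2.inRange(cv2.cvtColor(im,cv2.COLOR_RGB2HSV),(18,150,130),(32,255,255))
    n,l,st,ce=cv2.connectedComponentsWithStats(m);i=np.argmax(st[1:,4])+1;return st[i],ce[i]
E
python3 - <<'E'
from h import *
s=read_state();print(s["eef_pos"],s["width"],s["force"],s["torque"])
im=get_image("wrist");cv2.imwrite("pics/w8.png",im[:,:,::-1]);print(lid(im),lid(get_image("scene")))
print(proj(calibration("wrist"),[[403,287,120],[391.5,354.5,122]]))
m=cv2.inRange(cv2.cvtColor(im,cv2.COLOR_RGB2HSV),(3,130,60),(14,255,255));n,l,st,ce=cv2.connectedComponentsWithStats(m)
print(st[st[:,4]>40],ce[st[:,4]>40])
E
```

```text
[403.03049745 286.9249444   93.79804114] -0.17089740046354718 [-1.57433356  0.26218924 -0.24190783] [-0.02764035  0.02655501 -0.02426616]
(array([ 342,  104,  100,   98, 4732], dtype=int32), array([391.3683432 , 152.43026205])) (array([  44,   26,   27,   60, 1134], dtype=int32), array([55.54320988, 56.24691358]))
[[277.51427382 258.77747152]
 [390.41538042 156.95797387]]
[[     0      0    560    420 228053]
 [   289     93     52     71    733]
 [   377    128     38      5     79]
 [   123    142    188    104   5446]
 [   382    178     19      4     52]
 [   308    227     33     15    159]
 [   168    228     58     36    388]
 [   293    236     16     21     93]] [[280.75159283 209.96143002]
 [308.20600273 119.57025921]
 [395.39240506 129.87341772]
 [224.1013588  201.54645611]
 [391.11538462 179.84615385]
 [323.95597484 233.10062893]
 [186.61340206 241.62628866]
 [301.91397849 247.07526882]]
```

>>> apply_moves(increments=[{"tx": 0,"ty": 0,"tz": 0,"rx": 0,"ry": 0,"rz": 0.7,"claw": 0.0},{"tx": 0,"ty": 0,"tz": 0,"rx": 0,"ry": 0,"rz": 1.4,"claw": 0.0},{"tx": 0,"ty": 0,"tz": 0,"rx": 0,"ry": 0,"rz": 2.0,"claw": 0.0},{"tx": 0,"ty": 0,"tz": 0,"rx": 0,"ry": 0,"rz": 2.0,"claw": 0.0}])

```text
clock: 11.75
eef_pos: [402.7, 286.8, 93.3]
tool_rot: [3.142, -0.0, 2.702]
force: [0.0, -0.2, 0.0]
width: -0.2
```

```bash
python3 - <<'E'
from h import *
s=read_state();print(s["eef_pos"],s["width"],s["force"],s["torque"])
im=get_image("wrist");cv2.imwrite("pics/w9.png",im[:,:,::-1]);print(lid(im),lid(get_image("scene")))
E
```

```text
[402.68450376 286.78479309  93.25695198] -0.21314030018438138 [ 0.02193676 -0.24971264  0.04258008] [ 0.00847166 -0.03256056  0.00674832]
(array([ 360,  126,   98,   97, 4550], dtype=int32), array([408.56945055, 174.74857143])) (array([  44,   26,   27,   60, 1133], dtype=int32), array([55.53574581, 56.24889673]))
```

```bash
python3 - <<'E'
from h import *
im=get_image("wrist");sc=get_image("scene");b=cv2.imread("pics/w8.png")[:,:,::-1]
a=cv2.resize(b[150:330,190:370],(400,400),interpolation=cv2.INTER_CUBIC);d=cv2.resize(sc[230:350,140:260],(400,400),interpolation=cv2.INTER_CUBIC)
cv2.imwrite("pics/w10.png",np.hstack([a,d])[:,:,::-1]);print(proj(calibration("scene"),[[403,287,93],[403,287,120]]))
E
```

```text
[[205.20995672 285.58294413]
 [203.90713167 271.83009116]]
```

View pics/w10.png

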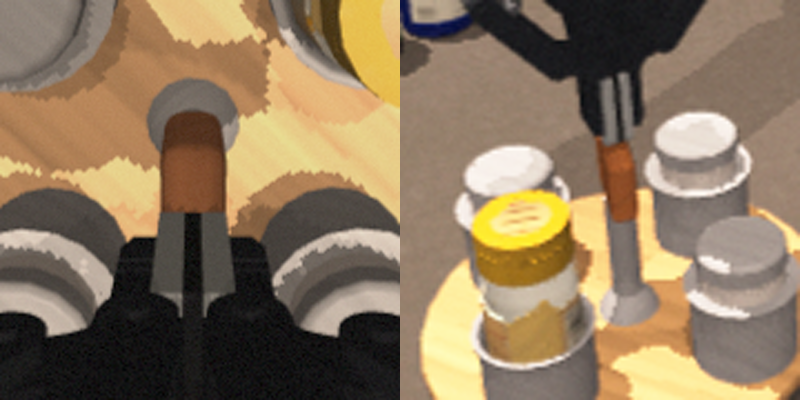

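The fingers shut on top of the bar: the tips end at about z 120 in the scene view, while the reported TCP is at 93. So the real tips stand about 27 mm above the reported TCP. The deck has not moved. I'll open, turn back, go 28 mm lower and close again.

>>> apply_moves(increments=[{"tx": 0,"ty": 0,"tz": 0.005,"rx": 0,"ry": 0,"rz": -0.7,"claw": 0.045},{"tx": 0,"ty": 0,"tz": 0.005,"rx": 0,"ry": 0,"rz": -1.4,"claw": 0.045},{"tx": 0,"ty": 0,"tz": 0.005,"rx": 0,"ry": 0,"rz": -2,"claw": 0.045},{"tx": 0,"ty": 0,"tz": 0.005,"rx": 0,"ry": 0,"rz": -2,"claw": 0.045},{"tx": 0,"ty": 0,"tz": -0.005,"rx": 0,"ry": 0,"rz": -2,"claw": 0.045},{"tx": 0,"ty": 0,"tz": -0.015,"rx": 0,"ry": 0,"rz": -2,"claw": 0.045},{"tx": 0,"ty": 0,"tz": -0.025,"rx": 0,"ry": 0,"rz": -2,"claw": 0.045},{"tx": 0,"ty": 0,"tz": -0.028,"rx": 0,"ry": 0,"rz": -2,"claw": 0.045},{"tx": 0,"ty": 0,"tz": -0.028,"rx": 0,"ry": 0,"rz": -2,"claw": 0.045}])

```text
clock: 12.85
eef_pos: [402.1, 286.5, 64.4]
tool_rot: [-3.14, -0.001, 2.527]
force: [-0.2, 1.5, -0.3]
width: 45.4
```

>>> apply_moves(increments=[{"tx": 0,"ty": 0,"tz": 0,"rx": 0,"ry": 0,"rz": 0,"claw": 0.02},{"tx": 0,"ty": 0,"tz": 0,"rx": 0,"ry": 0,"rz": 0,"claw": 0.0},{"tx": 0,"ty": 0,"tz": 0,"rx": 0,"ry": 0,"rz": 0,"claw": 0.0},{"tx": 0,"ty": 0,"tz": 0,"rx": 0,"ry": 0,"rz": 0,"claw": 0.0},{"tx": 0,"ty": 0,"tz": 0,"rx": 0,"ry": 0,"rz": 0,"claw": 0.0},{"tx": 0,"ty": 0,"tz": 0,"rx": 0,"ry": 0,"rz": 0,"claw": 0.0}])

```text
clock: 13.45
eef_pos: [403.0, 287.2, 65.8]
tool_rot: [3.141, 0.0, 2.527]
force: [0.5, 0.1, 5.6]
width: 12.9
```

Width 12.9 mm: the bar is gripped. Turning anticlockwise, 136.8° (27.4 units) in all.

>>> apply_moves(increments=[{"tx": 0,"ty": 0,"tz": 0,"rx": 0,"ry": 0,"rz": 0.5,"claw": 0.0},{"tx": 0,"ty": 0,"tz": 0,"rx": 0,"ry": 0,"rz": 1.3,"claw": 0.0},{"tx": 0,"ty": 0,"tz": 0,"rx": 0,"ry": 0,"rz": 2.3,"claw": 0.0},{"tx": 0,"ty": 0,"tz": 0,"rx": 0,"ry": 0,"rz": 3.3,"claw": 0.0},{"tx": 0,"ty": 0,"tz": 0,"rx": 0,"ry": 0,"rz": 4.3,"claw": 0.0},{"tx": 0,"ty": 0,"tz": 0,"rx": 0,"ry": 0,"rz": 5.3,"claw": 0.0},{"tx": 0,"ty": 0,"tz": 0,"rx": 0,"ry": 0,"rz": 6.3,"claw": 0.0},{"tx": 0,"ty": 0,"tz": 0,"rx": 0,"ry": 0,"rz": 7.3,"claw": 0.0},{"tx": 0,"ty": 0,"tz": 0,"rx": 0,"ry": 0,"rz": 8.3,"claw": 0.0},{"tx": 0,"ty": 0,"tz": 0,"rx": 0,"ry": 0,"rz": 9.2,"claw": 0.0},{"tx": 0,"ty": 0,"tz": 0,"rx": 0,"ry": 0,"rz": 9.7,"claw": 0.0},{"tx": 0,"ty": 0,"tz": 0,"rx": 0,"ry": 0,"rz": 9.7,"claw": 0.0}])

```text
clock: 14.65
eef_pos: [402.9, 286.9, 65.8]
tool_rot: [3.142, 0.001, -2.909]
force: [-1.0, -0.8, 7.1]
width: 13.0
```

```bash
python3 - <<'E'
from h import *
s=read_state();print(s["eef_pos"],s["tool_rot"],s["width"],s["force"],s["torque"],s["qpos"].round(2))
im=get_image("wrist");cv2.imwrite("pics/w11.png",im[:,:,::-1]);print(lid(im))
c=calibration("wrist");print(atz(c,lid(im)[1],119))
E
```

```text
[402.93195689 286.85205122  65.75221383] [ 3.14153733e+00  5.47755505e-04 -2.90887620e+00] 13.034099993591541 [-1.03085431 -0.76549     7.14919429] [-0.11120167  0.11636406  0.11068523] [-0.18  0.74 -0.77  2.05  0.83  0.69  0.31]
(array([ 357,  101,  122,  121, 7132], dtype=int32), array([417.48331464, 160.99733595]))
[342.47802305 324.11551024 119.        ]
```

The deck follows the tool: lid at 148.6° versus 148.3° expected.

>>> apply_moves(increments=[{"tx": 0,"ty": 0,"tz": 0,"rx": 0,"ry": 0,"rz": 0.5,"claw": 0.0},{"tx": 0,"ty": 0,"tz": 0,"rx": 0,"ry": 0,"rz": 1.3,"claw": 0.0},{"tx": 0,"ty": 0,"tz": 0,"rx": 0,"ry": 0,"rz": 2.3,"claw": 0.0},{"tx": 0,"ty": 0,"tz": 0,"rx": 0,"ry": 0,"rz": 3.3,"claw": 0.0},{"tx": 0,"ty": 0,"tz": 0,"rx": 0,"ry": 0,"rz": 4.3,"claw": 0.0},{"tx": 0,"ty": 0,"tz": 0,"rx": 0,"ry": 0,"rz": 5.3,"claw": 0.0},{"tx": 0,"ty": 0,"tz": 0,"rx": 0,"ry": 0,"rz": 6.3,"claw": 0.0},{"tx": 0,"ty": 0,"tz": 0,"rx": 0,"ry": 0,"rz": 7.3,"claw": 0.0},{"tx": 0,"ty": 0,"tz": 0,"rx": 0,"ry": 0,"rz": 8.3,"claw": 0.0},{"tx": 0,"ty": 0,"tz": 0,"rx": 0,"ry": 0,"rz": 9.2,"claw": 0.0},{"tx": 0,"ty": 0,"tz": 0,"rx": 0,"ry": 0,"rz": 9.7,"claw": 0.0},{"tx": 0,"ty": 0,"tz": 0,"rx": 0,"ry": 0,"rz": 9.7,"claw": 0.0}])

```text
clock: 15.9
eef_pos: [403.2, 286.6, 65.8]
tool_rot: [-3.141, 0.0, -2.063]
force: [0.7, -1.1, 6.9]
width: 13.0
```

>>> apply_moves(increments=[{"tx": 0,"ty": 0,"tz": 0,"rx": 0,"ry": 0,"rz": 0.5,"claw": 0.0},{"tx": 0,"ty": 0,"tz": 0,"rx": 0,"ry": 0,"rz": 1.3,"claw": 0.0},{"tx": 0,"ty": 0,"tz": 0,"rx": 0,"ry": 0,"rz": 2.3,"claw": 0.0},{"tx": 0,"ty": 0,"tz": 0,"rx": 0,"ry": 0,"rz": 3.3,"claw": 0.0},{"tx": 0,"ty": 0,"tz": 0,"rx": 0,"ry": 0,"rz": 4.3,"claw": 0.0},{"tx": 0,"ty": 0,"tz": 0,"rx": 0,"ry": 0,"rz": 5.3,"claw": 0.0},{"tx": 0,"ty": 0,"tz": 0,"rx": 0,"ry": 0,"rz": 6.3,"claw": 0.0},{"tx": 0,"ty": 0,"tz": 0,"rx": 0,"ry": 0,"rz": 7.2,"claw": 0.0},{"tx": 0,"ty": 0,"tz": 0,"rx": 0,"ry": 0,"rz": 7.8,"claw": 0.0},{"tx": 0,"ty": 0,"tz": 0,"rx": 0,"ry": 0,"rz": 7.95,"claw": 0.0},{"tx": 0,"ty": 0,"tz": 0,"rx": 0,"ry": 0,"rz": 7.95,"claw": 0.0},{"tx": 0,"ty": 0,"tz": 0,"rx": 0,"ry": 0,"rz": 7.95,"claw": 0.0}])

```text
clock: 17.1
eef_pos: [403.4, 286.5, 65.8]
tool_rot: [-3.14, -0.001, -1.37]
force: [0.7, -1.8, 6.4]
width: 13.2
```

```bash
python3 - <<'E'
from h import *
s=read_state();print(s["eef_pos"],np.degrees(s["tool_rot"]),s["width"],s["force"],s["torque"],s["qpos"].round(2))
im=get_image("wrist");top=get_image("top");c=calibration("wrist");T=calibration("top")
cv2.imwrite("pics/w12.png",im[:,:,::-1]);cv2.imwrite("pics/t12.png",top[:,:,::-1])
ax=np.array([403,287])
st,ce=lid(im);p=atz(c,ce,119);print(st,p,np.degrees(np.arctan2(*(p[:2]-ax)[::-1])),np.linalg.norm(p[:2]-ax))
def comps(i,lo,hi,c,z,a):
    m=cv2.inRange(cv2.cvtColor(i,cv2.COLOR_RGB2HSV),lo,hi);n,l,st,ce=cv2.connectedComponentsWithStats(m)
    for k in range(1,n):
        if st[k,4]>a:
            p=atz(c,ce[k],z);print(st[k],ce[k].round(1),p.round(1),np.degrees(np.arctan2(*(p[:2]-ax)[::-1])).round(1))
print("top yellow");comps(top,(15,130,110),(32,255,255),T,122,30)
print("wrist orange z9");comps(im,(3,130,60),(14,255,255),c,9,60)
E
```

```text
[403.42156467 286.52100809  65.75296182] [-1.79931865e+02 -4.93330289e-02 -7.85056032e+01] 13.186753567139174 [ 0.71498292 -1.83235947  6.43893567] [-0.25681926 -0.0827404   0.03836496] [-0.    0.9  -1.11  2.05  1.06  0.94  1.63]
[ 358  102  121  120 6942] [363.51694724 226.98729797 119.        ] -123.34138163086206 71.83617376172349
top yellow
[146 238  17  18 178] [154.1 246.9] [363.2 228.2 122. ] -124.1
wrist orange z9
[349  71  26  21 159] [359.7  82.2] [368.1 190.9   9. ] -110.0
[201  79  58  89 643] [236.4 119. ] [442.  229.4   9. ] -55.9
[376  78  39  24 498] [399.1  88.4] [342.1 189.6   9. ] -122.0
[400 131  48   7 206] [423.6 134.1] [317.6 214.1   9. ] -139.5
[295 147  24  27 207] [306.6 159.9] [390.4 246.5   9. ] -107.3
[235 160  23  21 106] [247.3 171.5] [428.7 262.5   9. ] -43.6
[ 228  167  198  169 7993] [304.4 244. ] [378.3 306.7   9. ] 141.4
[405 193  24   5  78] [416.3 195.1] [309.6 255.2   9. ] -161.2
[198 239  46  19 221] [224.5 247.6] [435.1 321.1   9. ] 46.7
```

```bash
python3 -c "
from cell import *
s=read_state();print(s['qd'].round(4),s['width'],s['tool_rot']);print(finish_job())"
```

```text
[ 0.0012 -0.0007 -0.0005 -0.0016  0.0008 -0.0022  0.0005] 12.92329192350345 [-3.14035523e+00 -8.72274468e-04 -1.37018784e+00]
the job is handed in; nothing more can be done
None
```

The round jar is in the empty sleeve and the carousel is turned to the tongue. I handed the job in with the fingers still gripping the bar, at about 17 s of the 64 s allowed. `finish_job` gives no verdict, so these are only my own checks.

**What I did:** I gripped the jar, lowered it upright until it touched the sleeve floor, and only then let go. Contact came at a tool height of 84 mm, which matches the 22 mm floor. I then pinched the bar and turned the deck 137° anticlockwise.

**Last checks:**
- **Alignment:** the tool yaw puts the sleeve at −123.5°. The jar lid measured −123.3° from the wrist camera and −124.1° from the top camera.
- **Tongue direction:** it measured −122.0° in the last wrist view and −123.4° earlier. They differ by about 1.4°, well inside the 8° allowed.
- **Jar:** the lid centre is about 72 mm from the turning axis, and the jar stood upright in the close view after release.
- **Grip and stillness:** the finger opening read 13 mm on the 14 mm bar, and the arm joint speeds were near zero.

**What went wrong or disagreed:**
- **First pinch missed:** the fingers shut on top of the bar. The real fingertips sit about 27 mm above the reported tool point, so I also held the jar higher than planned, by its lid. I went 28 mm lower and gripped again. The deck did not turn in the test turn after the miss.
- **Camera disagreement:** the wrist and top cameras differed by 3 to 4 mm on the sleeve mouth, so I used a compromise. The jar went in with no noticeable side force.
- **Not re-checked:** I did not measure the square jar, tin, mug and garlic again at the end. I saw no contact with any of them.

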